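# Cock the desk launcher on its hair-trigger catch

## Robot

A 6-joint arm with a two-finger parallel gripper is mounted at the origin on the work surface. World frame = base frame: x ahead of the robot, y to its left, z up, the work surface at z = 0. Lengths are in m, angles in rad, forces in N, time in s.
With the tool pointing down it reaches from about 0.35 to 0.85 m from the base axis. Payload 8.1 kg.
Tool frame: the origin (TCP) lies at the centre of the arm's flange, where the gripper is bolted on; the fingertips stand 186 mm ahead of it and the grasp point (between the pads) lies 167 mm ahead of it (robot.grasp_offset is the distance from the TCP to the grasp point, in m); z points along the fingers, y is the line along which they close (so a half turn about z gives the same grasp; the last joint's range is limited). The gripper opens to 93 mm and grips with 3 to 60 N. Pads are 15 mm wide; open, the fingers measure 128 mm over their backs; the gripper's body (75 mm by 188 mm) begins 65 mm behind the grasp point.
Start: joints at [-1.391, 0.13, 1.488, -0, 1.523, -0.085], TCP at [0.157, -0.579, 0.405] pointing down, gripper open.
Joint ranges: [-2.96, 2.96], [-0.89, 2.26], [0.02, 2.5], [-1.34, 4.48], [0, 2.73], [-2.66, 2.66]. Speed limits (rad/s): [2.39, 2.39, 2.79, 3.14, 3.14, 3.14].

## Interface

Orientations are given as a rotation vector (axis times angle).
In Python, from plant import robot gives the robot as it stands.
- The arm moves only by the tool drive_tool, never from a script. Its argument "moves" is one flat list of numbers, 7 for each row, row after row: the finger opening in mm, from 0 to 93, then the shift along the tool's x, y, z in mm, then the turn, a rotation vector about the tool's x, y, z in degrees. A call has 1 to 8 rows; each row shifts and turns the commanded pose from where the row before left it, along the tool's axes as they then stand; what a row does not reach is not made up. A row lasts 1/10 s, in which the tool goes at most 50 mm and 8.59 degrees, less where a joint would pass 70% of its speed; a pose out of reach is approached as far as the arm can. A call is refused whole if a number of a shift passes 50 or a number of a turn 8.59, either way. A call with a gripper value outside its range is refused whole. The fingers move at their own pace and stop on an object; "grip_force" is the grip in N (left out, the last holds). Time passes only in rows, so rows that do not move let the fingers close. It gives the time, the measured TCP pose, the force, the opening and the grip force at its end, in the units of the state.
- robot.read_state(): the state, without advancing time (a new reading comes with each control period).
- robot.read_camera(name): name is "scene" or "top" or "wrist"; returns a dict with "color" (400x640x3 uint8, red, green, blue), "depth" (400x640 float32, m along the optical axis (not along the pixel's ray), 0 where there is no reading), "mtx" (3x3 intrinsics, pixels), "dist_coeffs" ([k1, k2, p1, p2, k3] as OpenCV has them; the pictures are not rectified), "R" (3x3) and "t" (3): a world point X has camera coordinates R X + t. Camera axes: x right, y down, z forward; pixel columns grow to the right and rows downward; lengths in m; the calibration is good to about 2 mm. A picture is of the moment at which its call begins.
- robot.close_job(): hands the job in; it is judged then, once.
The state is a dict: "t": time; "q": joint angles; "dq": joint speeds; "joint_torque": joint torques, N m; "tool_pos": TCP position; "orientation": TCP orientation; "force": force on the tool from outside, world axes, zero at the start; "wrist_torque": the same for the moment, N m; "opening": finger opening in m; "gripper_force": force on a finger pad.
Only numpy, scipy, OpenCV 4.12 (cv2) and the standard library are available. Lean on these libraries where they do the work, as an engineer would, in place of code of your own. Each camera call takes 0.05 s, during which the arm holds its last target. There are 200 camera calls.

## Task

Cock the little spring launcher lying in the drawer: draw its arm back by the black knob, swing it over so that the arm's pin sits fully home in the notch of the hook, then ease off gently just until the hook carries the spring, and let go. The hook is a hair trigger: touch it only lightly from the side, do not shove the pin forward into it, never let the arm fly forward, and leave the things around it where they lie.

Things in the scene. Friction and masses are not known exactly. Their poses are not given: they have to be found in the camera images.
- launcher: Spring launcher fixed to the drawer floor: grey base plate 310 x 170 x 12 mm (x -160 to +150, y +-85 mm from the origin), on it an aluminium barrel 28 mm across along x, top at 53 mm. Origin: on the drawer floor, below the barrel's axis. Own x: muzzle direction; the arm is drawn along -x. Own y: from the arm towards the hook. z up. Heights below are above the drawer floor.
- knob_top (a point): Centre of the top of the black round knob, an upright cylinder 18 mm across, from 50 to 86 mm high, turning freely about its own axis. At rest it is at x -60, y 0 mm in the launcher's frame. It stands at the end of a flat arm (14 mm wide, 36 to 42 mm high), 105 mm behind the arm's pivot.
- pin (a point): Middle of the steel pin that goes into the hook: 8 mm across, upright, from 16 to 40 mm high, hanging from an ear on the arm, its axis 14 mm to the launcher's +y side of the knob's axis (measured square to the arm).
- ram (a joint): Draw of the arm's pivot along the launcher's -x, m: 0 at rest (forward), 0.085 at most. The spring pulls forward with 2.4 N + 80 N/m x draw. With the knob drawn 72 mm straight back the pin is surely behind the hook's tooth, also after swinging over; it hangs in the hook at a draw of 0.033 to 0.063.
- swing (a joint): Swing of the arm about its pivot, rad: 0 straight back (at rest), growing towards the hook (+y); -0.12 to 0.40. When drawn, the pull of the spring along the arm and a weak spring bring it back to 0 with about 0.08 N per mm of knob travel.
- trigger (a joint): Travel of the dark steel hook away from the arm (launcher's +y), m: 0 at rest. It yields 1 mm per 2.5 N and springs back; at 0.002 (5 N) it trips. Hook, 14 to 34 mm high: a flat plate along x facing the arm, with a tooth at its front end jutting 6 mm towards the arm, rear face undercut by 10 degrees; the plate runs 50 mm rearwards from it. The pin is held only if within about 1 mm of the plate.
- cushion (a joint): Forward give of the whole hook on its cushion (launcher's +x), m: 0 unloaded; it yields 1 mm per 5 N. The launcher's own spring, hanging in the hook, gives it about 1.0 to 1.6 mm; over 0.003 (15 N) the pin is being shoved into the tooth and the catch is strained.
- hook_middle (a point): Point fixed on the launcher, x -100, y +37 mm, 24 mm high: the middle of where the hook's notch (inner corner of tooth and plate) may be. The hook's block is clamped elsewhere each time, up to 9 mm off this point in x and 11 mm in y, and is not measured: the pin has to go 8 to 30 mm sideways from the straight arm to touch the plate. Find it by looking or by feel.
- canister: Bystander: clear acrylic screw-top canister, 72 mm across, 94 mm tall, knurled black lid. Origin: centre of its underside.
- thumb_drive: Bystander: walnut-cased thumb drive, 42 x 19 x 10 mm with a 14 mm steel plug. Origin: centre of the underside of the case.
- usb_hub: Bystander: matte blue USB hub, 90 x 36 x 18 mm. Origin: centre of its underside.
- keyring_drive: Bystander: flat chrome keyring drive, 40 x 13 x 6 mm with a 27 mm split steel loop. Origin: centre of the underside of the flat body.

How it is judged:
On the way:
1. the arm is drawn back past the hook (value of joint ram above 0.032 m), for 0.2 s.
At the end, for the whole second after the job is handed in: the arm hangs drawn in the hook with nobody holding it: drawn at least 30 mm, swung over by at least 0.05 rad, at rest (under 10 mm/s), the trigger within 1 mm of its rest (value of joint ram above 0.03 m and value of joint swing above 0.05 rad and value of joint trigger below 0.001 m and velocity of joint ram between -0.01 and 0.01 m/s); the robot touches nothing.
It fails at once if the trigger is tripped (hook pushed away by 2 mm or more, 5 N) (value of joint trigger above 0.002 m).
It fails at once if the pin is shoved forward into the hook's tooth with more than 15 N (hook pushed forward by 3 mm or more) (value of joint cushion above 0.003 m).
It fails at once if the arm flies forward faster than 0.4 m/s (velocity of joint ram below -0.4 m/s).
It fails at once if a bystander is moved more than 15 mm (distance of any of canister, thumb_drive, usb_hub, keyring_drive from where it was at the start of the episode above 0.015 m).
It also fails if it takes over 72 s, if anything falls off the work surface, if the arm or the gripper's body presses on something with over 40 N, if the wrist force passes 120 N, or if a joint passes its speed limit or range.

## Working session

There is one attempt and no reset: what is moved stays moved. The work goes in short steps, Python scripts to look and compute and a tool call to move; the robot and the scene stay as the last step left them, time stands still between calls to the robot, and variables do not carry over. Pictures are saved under pics/ and viewed, at most 10 in all, crops included, and the job is handed in when it is done.

Besides the shell and the picture viewer there is one more tool, called after "Call:" by a JSON object that holds its "method" and its "body". drive_tool: Moves the arm, as the interface text tells. Its arguments: {"type":"object","properties":{"moves":{"type":"array","items":{"type":"number"}},"grip_force":{"type":"number"}},"required":["moves"]}

```bash
ls; mkdir -p pics; cat > h.py <<'E'
import numpy as np, cv2
from plant import robot
def cam(n):
    c=robot.read_camera(n); return c
def ray(c,uv,z):
    p=cv2.undistortPoints(np.array([[uv]],float),c["mtx"],c["dist_coeffs"])[0,0]
    R=np.array(c["R"]);t=np.array(c["t"]).ravel()
    o=-R.T@t; d=R.T@np.array([p[0],p[1],1]); return o+d*(z-o[2])/d[2]
def dep(c,u,v):
    z=c["depth"][v,u]; p=cv2.undistortPoints(np.array([[[u,v]]],float),c["mtx"],c["dist_coeffs"])[0,0]
    return np.array(c["R"]).T@(np.array([p[0]*z,p[1]*z,z])-np.array(c["t"]).ravel())
def proj(c,X):
    return cv2.projectPoints(np.array([X],float),cv2.Rodrigues(np.array(c["R"]))[0],np.array(c["t"],float),c["mtx"],c["dist_coeffs"])[0][0,0]
E
python3 - <<'E'
from h import *
import pickle
s=robot.read_state();print({k:np.round(v,3) for k,v in s.items()})
d={}
for n in("scene","top","wrist"):
    c=cam(n);d[n]=c;cv2.imwrite(f"pics/{n}0.png",c["color"][:,:,::-1])
    print(n,-np.array(c["R"]).T@np.array(c["t"]).ravel(),c["mtx"][0][0])
pickle.dump(d,open("c0.pkl","wb"))
cv2.imwrite("pics/both.png",cv2.resize(np.vstack([d["top"]["color"],d["wrist"]["color"]])[:,:,::-1],None,fx=.75,fy=.75))
E
```

```text
pics
{'t': np.float64(0.0), 'q': array([-1.391,  0.131,  1.489,  0.   ,  1.523, -0.085]), 'dq': array([ 0.001, -0.001, -0.002,  0.   ,  0.001, -0.   ]), 'joint_torque': array([ 1.0000e-03, -5.5984e+01, -4.9176e+01,  7.7000e-02,  3.6000e-02,
       -0.0000e+00]), 'tool_pos': array([ 0.157, -0.579,  0.404]), 'orientation': array([-3.112, -0.415,  0.   ]), 'force': array([ 0.181, -0.287,  0.219]), 'wrist_torque': array([-0.031,  0.003, -0.001]), 'gripper_force': np.float64(0.0), 'opening': np.float64(0.093)}
scene [1.05469938 0.52352446 0.57151586] 413.314351441391
top [0.55360248 0.03865224 0.75336461] 409.9884880042026
wrist [ 0.22268715 -0.56053459  0.3827572 ] 303.80601887252504
```

View pics/top0.png

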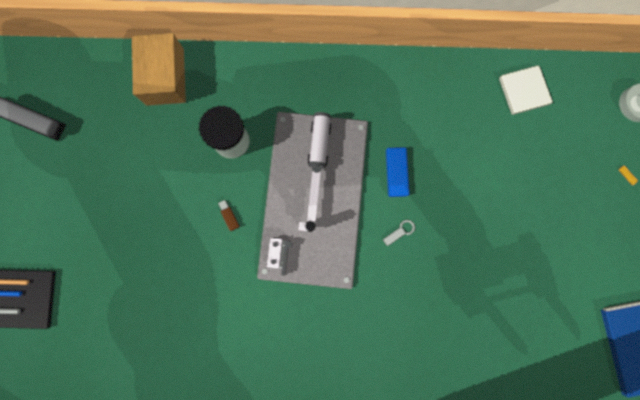

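View pics/wrist0.png

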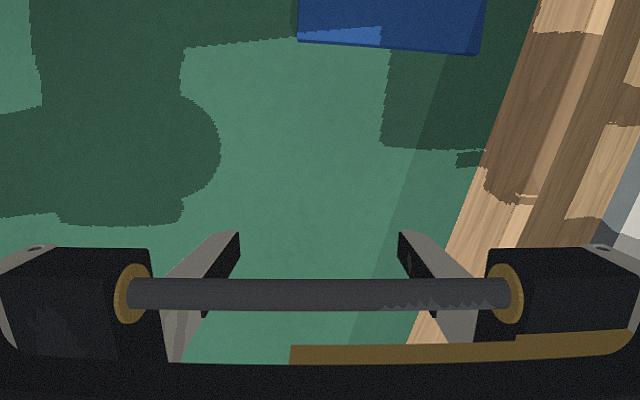

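The top view shows the launcher plate (corners about (278,112), (368,122), (352,288), (258,278)), the knob at (310,226), the hook block at (276,255) and the bystanders: canister (222,130), thumb drive (229,216), hub (397,172), keyring (400,233). The wrist camera doesn't see the launcher yet.

```bash
python3 - <<'E'
from h import *
import pickle
d=pickle.load(open("c0.pkl","rb"));c=d["top"]
print(np.round(np.array(c["R"]),3))
for u,v in [(340,60),(200,260),(450,330),(345,200),(290,150),(310,226),(318,130),(276,240)]: print((u,v),dep(c,u,v).round(4))
img=c["color"];hsv=cv2.cvtColor(img,cv2.COLOR_RGB2HSV)
m=((hsv[:,:,1]<60)).astype(np.uint8)*255
m[:, :240]=0;m[:,380:]=0;m[:100]=0;m[300:]=0
m=cv2.morphologyEx(m,cv2.MORPH_CLOSE,np.ones((9,9)))
cs,_=cv2.findContours(m,0,1);k=max(cs,key=cv2.contourArea)
r=cv2.minAreaRect(k);b=cv2.boxPoints(r);print(r,b)
fz=np.median([dep(c,u,v)[2] for u,v in [(340,60),(200,260),(450,330)]])
P=[ray(c,p,fz+.012) for p in b];print(np.round(P,4))
print([np.linalg.norm(P[i]-P[i-1]).round(4) for i in range(4)])
km=((hsv[:,:,2]<45)).astype(np.uint8);km[:, :295]=0;km[:,325:]=0;km[:215]=0;km[240:]=0
ys,xs=np.nonzero(km);print("knob px",xs.mean(),ys.mean(),len(xs),ray(c,(xs.mean(),ys.mean()),fz+.086))
crop=img[100:300,240:400]
s=d["scene"]["color"]
o=proj(d["scene"],ray(c,(300,200),fz+.03));print(o)
u,v=map(int,o)
s=s[max(0,v-100):v+100,max(0,u-100):u+100]
A=cv2.resize(crop,(480,600),interpolation=cv2.INTER_CUBIC)
B=cv2.resize(s,(300,600*1//2),interpolation=cv2.INTER_CUBIC)
Z=np.zeros((600,800,3),np.uint8);Z[:,:480]=A;Z[:300,490:790]=B
cv2.imwrite("pics/crop.png",Z[:,:,::-1])
E
```

```text
[[ 0.022 -1.     0.009]
 [-0.992 -0.023 -0.125]
 [ 0.125 -0.007 -0.992]]
(340, 60) [ 9.116e-01 -5.000e-03  5.000e-04]
(200, 260) [5.24e-01 2.43e-01 3.00e-04]
(450, 330) [ 0.4104 -0.2088  0.0015]
(345, 200) [ 0.6379 -0.0173  0.0139]
(290, 150) [0.7288 0.0855 0.0116]
(310, 226) [0.5859 0.0445 0.0869]
(318, 130) [0.7562 0.0348 0.0528]
(276, 240) [0.5627 0.1037 0.0327]
((313.3381652832031, 198.12109375), (96.20182800292969, 172.89671325683594), 6.072457313537598) [[256.36212  278.99597 ]
 [274.65216  107.0694  ]
 [370.3142   117.246216]
 [352.02417  289.1728  ]]
[[ 0.4935  0.138   0.0125]
 [ 0.81    0.1166  0.0125]
 [ 0.7948 -0.0626  0.0125]
 [ 0.4794 -0.032   0.0125]]
[np.float64(0.1706), np.float64(0.3172), np.float64(0.1799), np.float64(0.3169)]
knob px 310.3076923076923 225.5897435897436 39 [0.58655428 0.04399677 0.08645909]
[324.56206591 234.66927527]
```

View pics/crop.png

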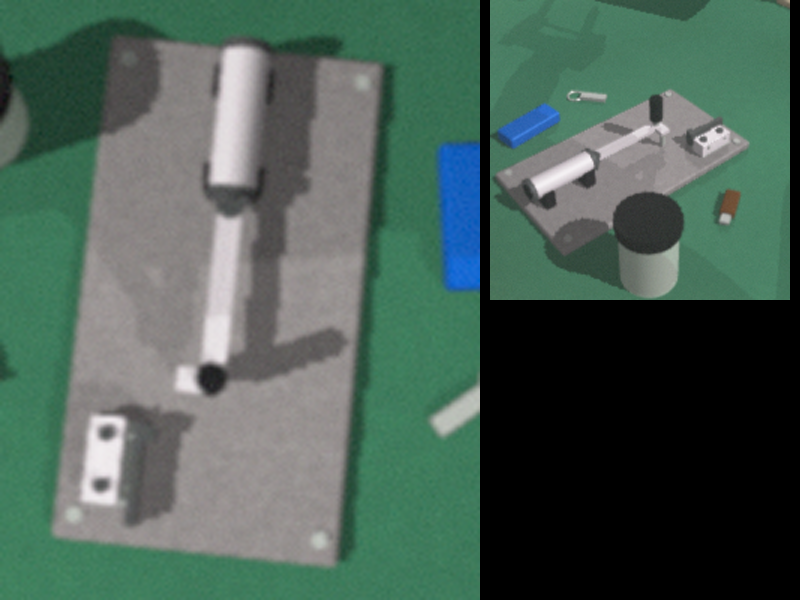

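Call:
{"method": "drive_tool", "body": {"moves": [93,36,-30.5,0,0,0,0,93,36,-30.5,0,0,0,0,93,36,-30.5,0,0,0,0,93,36,-30.5,0,0,0,0,93,36,-30.5,0,0,0,0,93,36,-30.5,0,0,0,0,93,36,-30.5,0,0,0,0,93,36,-30.5,0,0,0,0]}}

```text
t: 0.95
tool_pos: [0.3717, -0.2664, 0.4047]
orientation: [3.114, 0.414, 0.0]
force: [1.8, -0.5, 0.5]
opening: 0.0928
gripper_force: 0.0
```

Call:
{"method": "drive_tool", "body": {"moves": [93,36,-30.5,0,0,0,0,93,36,-30.5,0,0,0,0,93,36,-30.5,0,0,0,0,93,36,-30.5,0,0,0,0,60,36,-30.5,10,0,0,0,60,36,-30.5,20,0,0,0,60,36,-30.5,20,0,0,0,60,36,-30.5,20,0,0,0]}}

```text
t: 1.75
tool_pos: [0.584, 0.0417, 0.3353]
orientation: [3.114, 0.415, 0.0]
force: [0.6, -0.7, -0.2]
opening: 0.0655
gripper_force: 0.0
```

Call:
{"method": "drive_tool", "body": {"moves": [60,0,0,0,0,0,-8.5,60,0,0,0,0,0,-8.5,60,0,0,0,0,0,-8.5,60,0,0,0,0,0,-8.5,60,0,0,0,0,0,-8.5,60,0,0,0,0,0,-8.5,60,0,0,0,0,0,-8.5,60,0,0,0,0,0,-8.5]}}

```text
t: 2.55
tool_pos: [0.5832, 0.0398, 0.3358]
orientation: [-2.343, -2.092, 0.001]
force: [0.1, -0.5, 0.4]
opening: 0.06
gripper_force: 0.0
```

Call:
{"method": "drive_tool", "body": {"moves": [60,0,0,0,0,0,-2,60,0,0,0,0,0,0]}}

```text
t: 2.75
tool_pos: [0.5832, 0.0398, 0.3358]
orientation: [-2.312, -2.126, 0.001]
force: [-0.7, -0.8, -0.5]
opening: 0.0599
gripper_force: 0.0
```

```bash
python3 - <<'E'
from h import *
import pickle
s=robot.read_state()
R=cv2.Rodrigues(np.array(s["orientation"]))[0];print(s["t"],np.round(s["tool_pos"],4),np.round(R,4),s["force"],s["opening"])
w=cam("wrist");pickle.dump(w,open("w1.pkl","wb"));cv2.imwrite("pics/w1.png",w["color"][:,:,::-1])
c=pickle.load(open("c0.pkl","rb"))["top"]
P=[ray(c,(240+a/3,100+b/3),.0125) for a,b in [(113,37),(383,65),(338,566),(53,535)]]
print(np.round(P,4))
for a,b in((3,0),(2,1),(2,3),(1,0)):
  e=P[b]-P[a];print(np.degrees(np.arctan2(e[1],e[0])),np.linalg.norm(e))
k=np.array([.5866,.0440])
b=ray(c,(240+243/3,100+45/3),.045);print("muzzle",b,np.degrees(np.arctan2(b[1]-k[1],b[0]-k[0])))
E
```

```text
2.75 [0.5832 0.0398 0.3358] [[ 8.380e-02  9.965e-01 -7.000e-04]
 [ 9.965e-01 -8.380e-02  1.000e-04]
 [ 0.000e+00 -7.000e-04 -1.000e+00]] [-0.67484303 -0.81063938 -0.49753615] 0.05991200951511355
[[ 0.7999  0.1106  0.0125]
 [ 0.7862 -0.0577  0.0125]
 [ 0.4803 -0.0332  0.0125]
 [ 0.4947  0.1357  0.0125]]
-4.6968947642215095 0.30627773968420396
-4.594087948013252 0.3068612828652465
85.12824661964723 0.16947371093677976
85.32543719130746 0.16892232828802894
muzzle [0.78613228 0.03000106 0.045     ] -4.0132255011366755
```

View pics/w1.png

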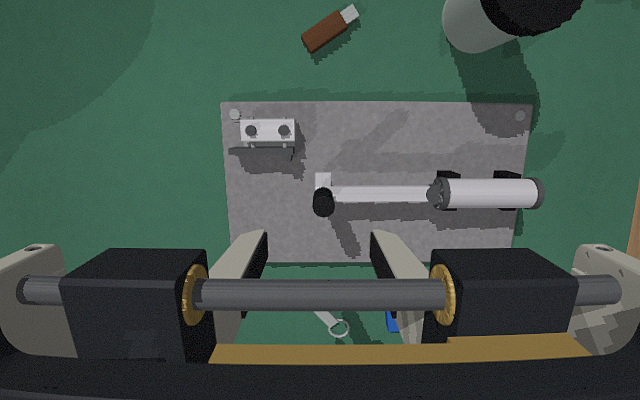

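Wrist view: hook strip spans (230–293, 150–158), with its front end on the right near (293,158). The knob top is at (323,203), the ear at (323,180), and the pose lines up with the launcher. I'll zoom in on the hook.

```bash
python3 - <<'E'
from h import *
import pickle
w=pickle.load(open("w1.pkl","rb"))
I=w["color"][110:220,220:350]
cv2.imwrite("pics/w1c.png",cv2.convertScaleAbs(cv2.resize(I,None,fx=6,fy=5.4,interpolation=cv2.INTER_CUBIC)[:,:,::-1],alpha=1.5))
cv2.imwrite("pics/w1c.png",cv2.convertScaleAbs(cv2.resize(I,None,fx=5.4,fy=5.4,interpolation=cv2.INTER_CUBIC)[:,:,::-1],alpha=1.6))
E
```

```text
(no output)
```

View pics/w1c.png

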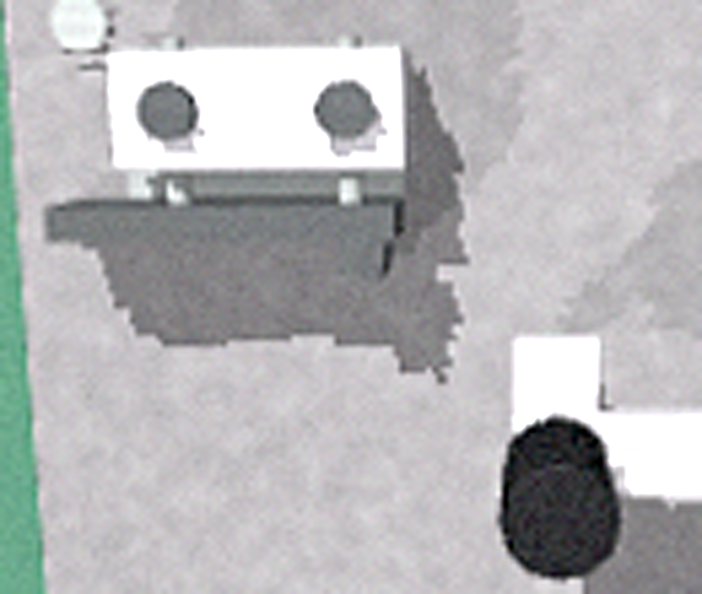

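```bash
python3 - <<'E'
from h import *
import pickle
w=pickle.load(open("w1.pkl","rb"))
print("cam",-np.array(w["R"]).T@np.array(w["t"]).ravel(), "axis",np.array(w["R"])[2])
O=np.array([.6453,.0385]);a=np.radians(-4.7);U=np.array([np.cos(a),np.sin(a)]);V=np.array([-U[1],U[0]])
def L(cx,cy,z):
    p=ray(w,(220+(cx-2.2)/5.4,110+(cy-2.2)/5.4),z)[:2]-O; return np.round([p@U*1e3,p@V*1e3],1)
for n,cx,cy,z in [("plate rear top",50,206,.034),("plate front top",400,203,.034),("same back",400,198,.034),("face bottom rear",50,240,.014),("toothtip top?",402,236,.034),("tooth tip bottom",386,276,.014),("tooth bottom",386,276,.034),("shelf edge",100,240,.014),("block fr",405,168,.036),("ear corner",512,337,.042),("ear corner r",600,337,.042),("knob upper",558,416,.086),("knob lower",558,578,.086),("knobL",500,500,.086),("knobR",620,500,.086),("knob bottom up",558,416,.05),("armtop r",690,412,.042),("arm lower",690,500,.042)]: print(n,L(cx,cy,z))
E
```

```text
cam [0.58792865 0.10891038 0.31476751] axis [-0.0230877  -0.25091986 -0.9677325 ]
plate rear top [-145.9   42.8]
plate front top [-86.1  43. ]
same back [-86.1  43.9]
face bottom rear [-152.2   35. ]
toothtip top? [-85.9  37.4]
tooth tip bottom [-90.6  28.1]
tooth bottom [-88.8  30.6]
shelf edge [-143.   35.]
block fr [-85.  49.]
ear corner [-67.1  21.3]
ear corner r [-52.4  21.3]
knob upper [-59.9  17.1]
knob lower [-59.9  -7.1]
knobL [-68.3   4.7]
knobR [-51.    4.7]
knob bottom up [-59.5   9.5]
armtop r [-37.    8.5]
arm lower [-36.6  -7. ]
```

Call:
{"method": "drive_tool", "body": {"moves": [50,4.7,2.3,0,0,0,0,50,0,0,25,0,0,0,50,0,0,30,0,0,0,50,0,0,25,0,0,0,50,0,0,15,0,0,0,50,0,0,5,0,0,0,50,0,0,0,0,0,0]}}

```text
t: 3.5
tool_pos: [0.586, 0.0444, 0.2359]
orientation: [-2.313, -2.125, 0.001]
force: [0.1, 0.1, 1.6]
opening: 0.05
gripper_force: 0.0
```

```bash
cat >> h.py <<'E'
O=np.array([.6453,.0385]);a_=np.radians(-4.7);U=np.array([np.cos(a_),np.sin(a_)]);V=np.array([-U[1],U[0]])
def feel(n=8):
    F=[];
    for i in range(n):
        w=robot.read_camera("wrist"); s=robot.read_state(); F.append(s["force"])
    f=np.mean(F,0);p=s["tool_pos"][:2]-O
    print("t %.2f xL %.2f yL %.2f z %.4f | Fx %.2f Fy %.2f Fz %.2f sd %.2f open %.4f grip %.1f"%(s["t"],p@U*1e3,p@V*1e3,s["tool_pos"][2],f[:2]@U,f[:2]@V,f[2],np.std(F,0).mean(),s["opening"],s["gripper_force"]))
    return w
E
python3 - <<'E'
from h import *
w=feel();cv2.imwrite("pics/w2.png",w["color"][:,:,::-1])
E
```

```text
t 3.90 xL -59.31 yL 0.95 z 0.2370 | Fx -0.12 Fy -0.09 Fz -0.00 sd 0.44 open 0.0501 grip 0.0
```

View pics/w2.png

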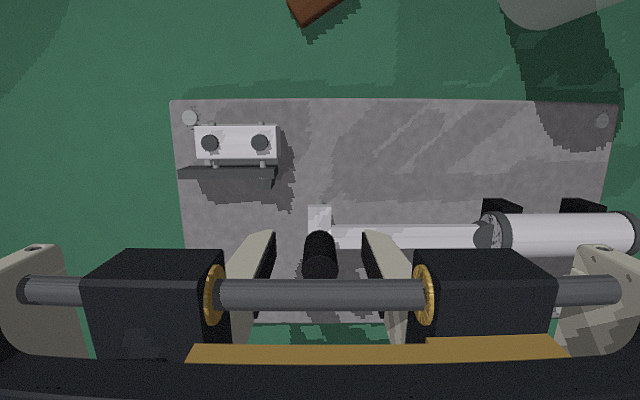

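The knob stands between the pads at about (320,255), and the fingers clear the ear and the arm. Closing now.

Call:
{"method": "drive_tool", "body": {"moves": [10,0,0,0,0,0,0,10,0,0,0,0,0,0,10,0,0,0,0,0,0,10,0,0,0,0,0,0,10,0,0,0,0,0,0,10,0,0,0,0,0,0], "grip_force": 25}}

```text
t: 4.5
tool_pos: [0.5862, 0.0443, 0.2362]
orientation: [2.313, 2.125, 0.001]
force: [2.5, 0.0, -1.7]
opening: 0.0176
gripper_force: 25.0
```

```bash
python3 -c "
from h import *
feel()"
```

```text
t 4.90 xL -59.54 yL 0.91 z 0.2362 | Fx 2.45 Fy 0.15 Fz -1.37 sd 0.41 open 0.0177 grip 25.0
```

Call:
{"method": "drive_tool", "body": {"moves": [10,0,-4,0,0,0,0,10,0,-8,0,0,0,0,10,0,-10,0,0,0,0,10,0,-10,0,0,0,0,10,0,-12,0,0,0,0,10,0,-12,0,0,0,0,10,0,-8,0,0,0,0,10,0,0,0,0,0,0]}}

```text
t: 5.7
tool_pos: [0.5213, 0.0498, 0.2364]
orientation: [2.312, 2.125, 0.002]
force: [7.4, 0.4, -5.1]
opening: 0.0179
gripper_force: 25.0
```

```bash
python3 -c "
from h import *
feel()"
```

```text
t 6.10 xL -123.77 yL 1.04 z 0.2364 | Fx 7.86 Fy 0.25 Fz -4.60 sd 0.44 open 0.0176 grip 25.0
```

Call:
{"method": "drive_tool", "body": {"moves": [10,4,0,0,0,0,0,10,4,0,0,0,0,0,10,3,0,0,0,0,0,10,2,0,0,0,0,0,10,1,0,0,0,0,0,10,0,0,0,0,0,0]}}

```text
t: 6.7
tool_pos: [0.5232, 0.0636, 0.2364]
orientation: [2.312, 2.125, 0.002]
force: [7.0, -1.9, -4.3]
opening: 0.0176
gripper_force: 25.0
```

```bash
python3 - <<'E'
from h import *
w=feel()
I=w["color"][110:270,140:360]
cv2.imwrite("pics/w3.png",cv2.convertScaleAbs(cv2.resize(I,None,fx=3.6,fy=3.6,interpolation=cv2.INTER_CUBIC)[:,:,::-1],alpha=1.5))
E
```

```text
t 7.10 xL -123.73 yL 14.85 z 0.2364 | Fx 7.75 Fy -0.95 Fz -4.72 sd 0.40 open 0.0175 grip 25.0
```

View pics/w3.png

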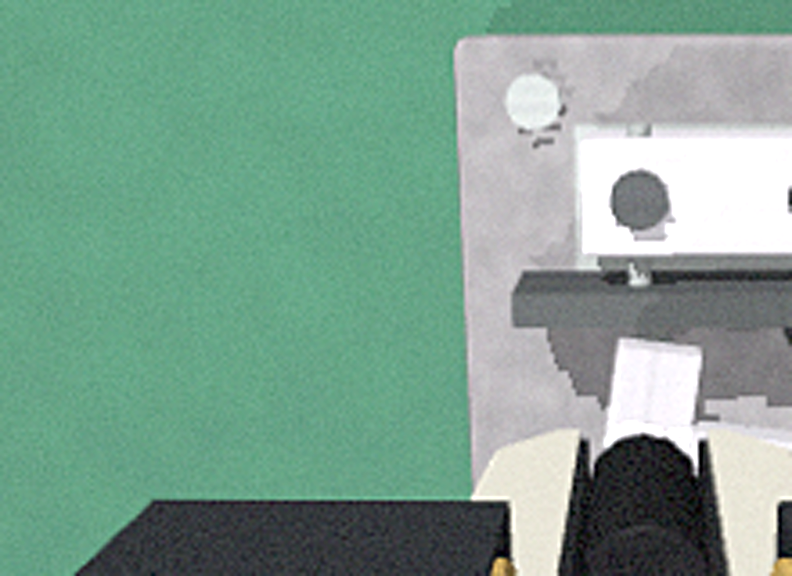

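The ear tip sits at crop (660,340) and the plate edge at y≈325, so roughly 4–6 mm to go. I'll creep in by feel.

Call:
{"method": "drive_tool", "body": {"moves": [10,1,0,0,0,0,0,10,1,0,0,0,0,0,10,0,0,0,0,0,0]}}

```text
t: 7.4
tool_pos: [0.5234, 0.0655, 0.2364]
orientation: [2.312, 2.125, 0.002]
force: [7.6, -2.7, -5.5]
opening: 0.0175
gripper_force: 25.0
```

```bash
python3 -c "
from h import *
feel()"
```

```text
t 7.80 xL -123.70 yL 16.83 z 0.2364 | Fx 7.70 Fy -1.00 Fz -4.52 sd 0.32 open 0.0177 grip 25.0
```

Call:
{"method": "drive_tool", "body": {"moves": [10,0.5,0,0,0,0,0,10,0.5,0,0,0,0,0,10,0,0,0,0,0,0]}}

```text
t: 8.1
tool_pos: [0.5235, 0.0664, 0.2364]
orientation: [2.312, 2.125, 0.002]
force: [7.4, -2.0, -5.3]
opening: 0.0179
gripper_force: 25.0
```

```bash
python3 -c "
from h import *
feel()"
```

```text
t 8.50 xL -123.70 yL 17.81 z 0.2364 | Fx 7.42 Fy -1.26 Fz -4.76 sd 0.51 open 0.0175 grip 25.0
```

Call:
{"method": "drive_tool", "body": {"moves": [10,0.5,0,0,0,0,0,10,0,0,0,0,0,0]}}

```text
t: 8.7
tool_pos: [0.5235, 0.0669, 0.2364]
orientation: [2.312, 2.125, 0.001]
force: [8.2, -0.9, -5.0]
opening: 0.0173
gripper_force: 25.0
```

```bash
python3 -c "
from h import *
feel()"
```

```text
t 9.10 xL -123.70 yL 18.30 z 0.2364 | Fx 7.35 Fy -1.19 Fz -4.53 sd 0.34 open 0.0172 grip 25.0
```

Call:
{"method": "drive_tool", "body": {"moves": [10,0.5,0,0,0,0,0,10,0,0,0,0,0,0]}}

```text
t: 9.3
tool_pos: [0.5236, 0.0674, 0.2364]
orientation: [2.312, 2.125, 0.002]
force: [8.3, -2.2, -4.5]
opening: 0.0175
gripper_force: 25.0
```

```bash
python3 -c "
from h import *
feel()"
```

```text
t 9.70 xL -123.71 yL 18.81 z 0.2364 | Fx 7.71 Fy -1.51 Fz -4.38 sd 0.47 open 0.0178 grip 25.0
```

Call:
{"method": "drive_tool", "body": {"moves": [10,0.4,0,0,0,0,0,10,0,0,0,0,0,0]}}

```text
t: 9.9
tool_pos: [0.5236, 0.0678, 0.2364]
orientation: [2.312, 2.125, 0.001]
force: [8.0, -2.0, -3.5]
opening: 0.0178
gripper_force: 25.0
```

```bash
python3 -c "
from h import *
feel()"
```

```text
t 10.30 xL -123.70 yL 19.14 z 0.2364 | Fx 7.74 Fy -1.94 Fz -4.49 sd 0.42 open 0.0177 grip 25.0
```

Call:
{"method": "drive_tool", "body": {"moves": [10,0.4,0,0,0,0,0,10,0,0,0,0,0,0]}}

```text
t: 10.5
tool_pos: [0.5236, 0.0681, 0.2364]
orientation: [2.312, 2.125, 0.001]
force: [7.1, -3.3, -3.9]
opening: 0.0176
gripper_force: 25.0
```

```bash
python3 -c "
from h import *
feel()"
```

```text
t 10.90 xL -123.69 yL 19.45 z 0.2364 | Fx 7.87 Fy -2.11 Fz -3.93 sd 0.42 open 0.0174 grip 25.0
```

Plate contact is at yL≈19.0, with about 0.7 N on it now. Next I slide forward along the plate.

Call:
{"method": "drive_tool", "body": {"moves": [10,0,2,0,0,0,0,10,0,3,0,0,0,0,10,0,3,0,0,0,0,10,0,3,0,0,0,0,10,0,2,0,0,0,0,10,0,0,0,0,0,0]}}

```text
t: 11.5
tool_pos: [0.5366, 0.067, 0.2363]
orientation: [2.312, 2.125, 0.0]
force: [6.6, -2.5, -3.4]
opening: 0.0178
gripper_force: 25.0
```

```bash
python3 - <<'E'
from h import *
w=feel(10)
E
```

```text
t 12.00 xL -110.75 yL 19.49 z 0.2364 | Fx 7.40 Fy -2.11 Fz -4.41 sd 0.45 open 0.0179 grip 25.0
```

Call:
{"method": "drive_tool", "body": {"moves": [10,0,1,0,0,0,0,10,0,1,0,0,0,0,10,0,0,0,0,0,0]}}

```text
t: 12.3
tool_pos: [0.5384, 0.0668, 0.2363]
orientation: [2.312, 2.125, 0.0]
force: [5.3, -2.0, -3.1]
opening: 0.0173
gripper_force: 25.0
```

```bash
python3 - <<'E'
from h import *
w=feel()
E
```

```text
t 12.70 xL -108.86 yL 19.46 z 0.2364 | Fx 6.41 Fy -1.85 Fz -3.27 sd 0.45 open 0.0175 grip 25.0
```

Call:
{"method": "drive_tool", "body": {"moves": [10,0,1,0,0,0,0,10,0,0.5,0,0,0,0,10,0,0,0,0,0,0]}}

```text
t: 13.0
tool_pos: [0.5399, 0.0667, 0.2364]
orientation: [2.312, 2.125, 0.0]
force: [5.8, -2.5, -3.1]
opening: 0.0173
gripper_force: 25.0
```

```bash
python3 - <<'E'
from h import *
w=feel()
E
```

```text
t 13.40 xL -107.42 yL 19.48 z 0.2363 | Fx 5.99 Fy -2.28 Fz -3.41 sd 0.47 open 0.0178 grip 25.0
```

Call:
{"method": "drive_tool", "body": {"moves": [10,0,1,0,0,0,0,10,0,0,0,0,0,0]}}

```text
t: 13.6
tool_pos: [0.5409, 0.0666, 0.2363]
orientation: [2.312, 2.125, 0.0]
force: [5.7, -2.8, -2.3]
opening: 0.0175
gripper_force: 25.0
```

```bash
python3 - <<'E'
from h import *
w=feel()
E
```

```text
t 14.00 xL -106.38 yL 19.45 z 0.2364 | Fx 6.08 Fy -2.22 Fz -3.44 sd 0.52 open 0.0172 grip 25.0
```

Call:
{"method": "drive_tool", "body": {"moves": [10,0,1,0,0,0,0,10,0,0,0,0,0,0]}}

```text
t: 14.2
tool_pos: [0.5419, 0.0665, 0.2364]
orientation: [2.312, 2.125, 0.0]
force: [4.9, -3.4, -2.7]
opening: 0.0175
gripper_force: 25.0
```

```bash
python3 - <<'E'
from h import *
w=feel()
E
```

```text
t 14.60 xL -105.42 yL 19.46 z 0.2364 | Fx 6.01 Fy -1.72 Fz -3.29 sd 0.57 open 0.0175 grip 25.0
```

Call:
{"method": "drive_tool", "body": {"moves": [10,0,0.8,0,0,0,0,10,0,0,0,0,0,0]}}

```text
t: 14.8
tool_pos: [0.5426, 0.0665, 0.2363]
orientation: [2.312, 2.125, 0.0]
force: [5.3, -3.8, -3.4]
opening: 0.0174
gripper_force: 25.0
```

```bash
python3 - <<'E'
from h import *
w=feel()
E
```

```text
t 15.20 xL -104.64 yL 19.47 z 0.2363 | Fx 5.97 Fy -2.19 Fz -3.14 sd 0.57 open 0.0177 grip 25.0
```

Call:
{"method": "drive_tool", "body": {"moves": [10,0,0.8,0,0,0,0,10,0,0,0,0,0,0]}}

```text
t: 15.4
tool_pos: [0.5434, 0.0664, 0.2363]
orientation: [2.312, 2.125, 0.0]
force: [4.9, -2.1, -2.4]
opening: 0.0176
gripper_force: 25.0
```

```bash
python3 - <<'E'
from h import *
w=feel()
E
```

```text
t 15.80 xL -103.83 yL 19.47 z 0.2364 | Fx 5.78 Fy -2.18 Fz -3.16 sd 0.41 open 0.0180 grip 25.0
```

Call:
{"method": "drive_tool", "body": {"moves": [10,0,0.8,0,0,0,0,10,0,0,0,0,0,0]}}

```text
t: 16.0
tool_pos: [0.5442, 0.0663, 0.2363]
orientation: [2.312, 2.125, 0.0]
force: [5.3, -2.7, -3.5]
opening: 0.0175
gripper_force: 25.0
```

```bash
python3 - <<'E'
from h import *
w=feel()
E
```

```text
t 16.40 xL -103.04 yL 19.46 z 0.2363 | Fx 5.95 Fy -2.25 Fz -2.96 sd 0.46 open 0.0174 grip 25.0
```

Call:
{"method": "drive_tool", "body": {"moves": [10,0,0.8,0,0,0,0,10,0,0,0,0,0,0]}}

```text
t: 16.6
tool_pos: [0.5449, 0.0663, 0.2363]
orientation: [2.313, 2.125, -0.001]
force: [4.0, -3.0, -2.1]
opening: 0.0176
gripper_force: 25.0
```

Call:
{"method": "drive_tool", "body": {"moves": [10,0,0,0,0,0,0]}}

```text
t: 16.7
tool_pos: [0.545, 0.0664, 0.2363]
orientation: [2.313, 2.126, -0.001]
force: [3.6, -2.6, -1.8]
opening: 0.0178
gripper_force: 25.0
```

Call:
{"method": "drive_tool", "body": {"moves": [10,0,0,0,0,0,0]}}

```text
t: 16.8
tool_pos: [0.5451, 0.0664, 0.2363]
orientation: [2.313, 2.126, -0.0]
force: [2.1, -2.8, -0.9]
opening: 0.0178
gripper_force: 25.0
```

Call:
{"method": "drive_tool", "body": {"moves": [10,0,0.8,0,0,0,0,10,0,0,0,0,0,0]}}

```text
t: 17.0
tool_pos: [0.546, 0.0664, 0.2362]
orientation: [-2.313, -2.126, 0.001]
force: [0.2, -2.5, 0.8]
opening: 0.0177
gripper_force: 25.0
```

Call:
{"method": "drive_tool", "body": {"moves": [10,0,0,0,0,0,0]}}

```text
t: 17.1
tool_pos: [0.546, 0.0665, 0.2362]
orientation: [-2.313, -2.126, 0.001]
force: [-1.4, -3.6, 1.5]
opening: 0.0174
gripper_force: 25.0
```

Call:
{"method": "drive_tool", "body": {"moves": [10,0,0,0,0,0,0]}}

```text
t: 17.2
tool_pos: [0.5461, 0.0665, 0.2362]
orientation: [-2.313, -2.126, 0.001]
force: [-0.6, -3.6, 2.5]
opening: 0.0175
gripper_force: 25.0
```

```bash
python3 - <<'E'
from h import *
w=feel(8)
cv2.imwrite("pics/w4.png",cv2.convertScaleAbs(cv2.resize(w["color"][110:270,200:400],None,fx=3.6,fy=3.6,interpolation=cv2.INTER_CUBIC)[:,:,::-1],alpha=1.5))
E
```

```text
t 17.60 xL -101.09 yL 19.81 z 0.2362 | Fx -0.51 Fy -3.75 Fz 2.56 sd 0.45 open 0.0173 grip 25.0
```

View pics/w4.png

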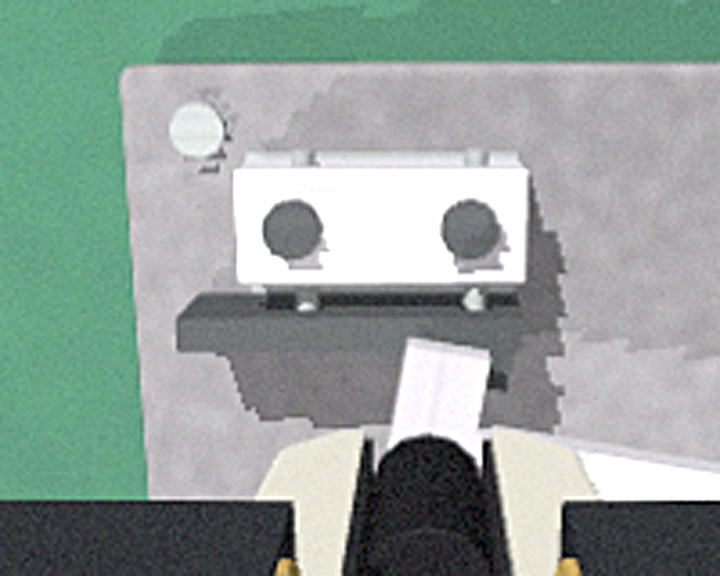

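The pin sits in the corner behind the tooth: ear at crop (440,345), tooth at (500,380). The hook carries the spring (Fx ≈ 0), and the side press is about 2.3 N, so I relax that slightly first.

Call:
{"method": "drive_tool", "body": {"moves": [10,-0.3,0,0,0,0,0,10,-0.2,0,0,0,0,0,10,0,0,0,0,0,0]}}

```text
t: 17.9
tool_pos: [0.5461, 0.0661, 0.2362]
orientation: [-2.313, -2.126, -0.0]
force: [-1.2, -3.1, 3.3]
opening: 0.0175
gripper_force: 25.0
```

```bash
python3 - <<'E'
from h import *
feel(8)
E
```

```text
t 18.30 xL -101.07 yL 19.36 z 0.2362 | Fx -1.06 Fy -3.03 Fz 2.76 sd 0.36 open 0.0176 grip 25.0
```

Call:
{"method": "drive_tool", "body": {"moves": [10,-0.3,0,0,0,0,0,10,0,0,0,0,0,0,10,0,0,0,0,0,0], "grip_force": 6}}

```text
t: 18.6
tool_pos: [0.5462, 0.0658, 0.2361]
orientation: [-2.313, -2.126, -0.0]
force: [-0.4, -1.2, 0.8]
opening: 0.0176
gripper_force: 6.0
```

Call:
{"method": "drive_tool", "body": {"moves": [18,0,0,0,0,0,0,19,0,0,0,0,0,0,20,0,0,0,0,0,0,22,0,0,0,0,0,0,25,0,0,0,0,0,0,30,0,0,0,0,0,0,36,0,0,0,0,0,0]}}

```text
t: 19.3
tool_pos: [0.5462, 0.0657, 0.2362]
orientation: [-2.313, -2.126, -0.0]
force: [0.8, -0.3, 0.7]
opening: 0.0334
gripper_force: 0.0
```

```bash
python3 - <<'E'
from h import *
w=feel(3)
cv2.imwrite("pics/w5.png",cv2.convertScaleAbs(cv2.resize(w["color"][110:270,200:400],None,fx=3.6,fy=3.6,interpolation=cv2.INTER_CUBIC)[:,:,::-1],alpha=1.5))
E
```

```text
t 19.45 xL -101.05 yL 19.01 z 0.2362 | Fx -0.25 Fy -0.22 Fz -0.16 sd 0.27 open 0.0353 grip 0.0
```

View pics/w5.png

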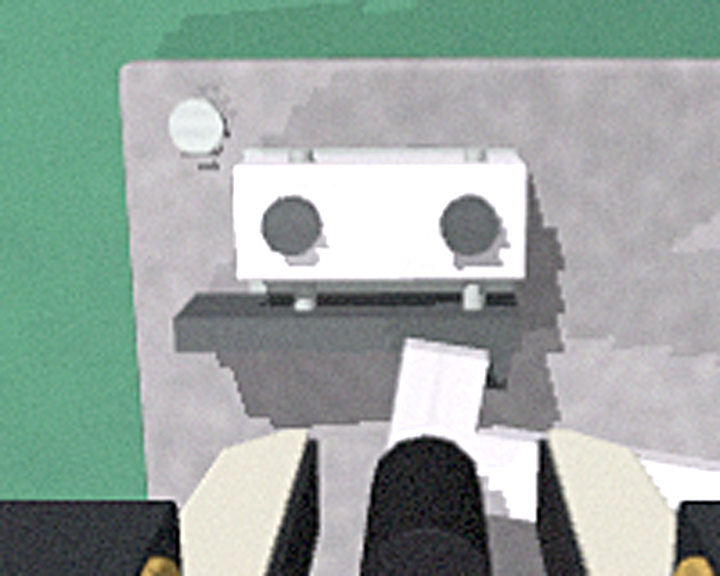

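Released: the arm hangs in the hook (ear still at (440,345)), and both pads are clear of the knob. I lift straight up.

Call:
{"method": "drive_tool", "body": {"moves": [40,0,0,-5,0,0,0,40,0,0,-15,0,0,0,40,0,0,-25,0,0,0,40,0,0,-30,0,0,0,40,0,0,-25,0,0,0,40,0,0,-10,0,0,0,40,0,0,0,0,0,0]}}

```text
t: 20.15
tool_pos: [0.5468, 0.0658, 0.3489]
orientation: [2.311, 2.124, 0.005]
force: [-0.4, 0.3, 0.6]
opening: 0.04
gripper_force: 0.0
```

```bash
python3 - <<'E'
from h import *
w=feel(2)
c=cam("top");hsv=cv2.cvtColor(w["color"],cv2.COLOR_RGB2HSV)
cv2.imwrite("pics/w6.png",w["color"][:,:,::-1])
E
```

```text
t 20.25 xL -101.29 yL 18.98 z 0.3455 | Fx -0.11 Fy -0.64 Fz -0.63 sd 0.25 open 0.0400 grip 0.0
```

View pics/w6.png

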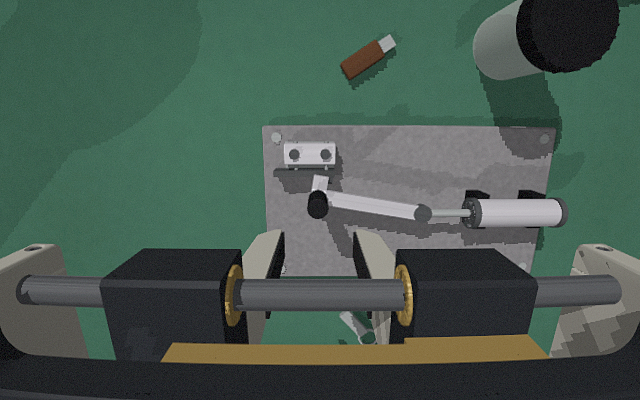

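The arm hangs drawn and swung over, with the knob at (318,205) and the ear in the hook at (320,182), and the gripper is clear above it.

```bash
python3 -c "
from plant import robot
print(robot.close_job())"
```

```text
the job is handed in; nothing more can be done
None
```

The launcher is cocked: its pin hangs in the hook's notch, the gripper is clear of everything, and I handed the job in at about 20 s; the hand-in gave no verdict.

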